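# Load the shaker platform by type and hold its clamp lever on the third click

## Task

Sort the loose samples onto the shaker platform: stand both small glass vials in the blue bin and the white pill pot in the white bin. Then take the clamp lever by its red knob and swing it clockwise exactly three clicks, never over a fourth. The lever springs back when let go, so finish still gripping the knob and holding it on the third click; leave the petri dish, tweezers, marker pen and brown oil bottle where they are.

Things in the scene. Friction and masses are not known exactly. Their poses are not given: they have to be found in the camera images.
- platform: Fixed grey shaker platform with aluminium top plate, top face 36 mm above the bench, place and yaw (to 0.2 rad) vary. Origin on the bench under its bin area, x away from the robot, y left; it spans x -95 to 95 mm, y -210 to 150 mm. Bin centres at y +90 and -22 mm, lever to the right of them, at y = -145 mm. A clamp rail, top 25 mm above the plate, runs along the robot side of the bins.
- blue_bin: Blue open bin fixed on the platform, for the vials; 104 x 104 mm outside, 22 mm high, walls 4 mm, floor 4 mm thick. Origin at the centre of its underside (36 mm above the bench). May be the left or the right bin.
- white_bin: White open bin of the same size, for the pill pot; origin likewise. May be the left or the right bin.
- red_vial: Small clear glass vial with a red screw cap, 22 mm diameter, 60 mm tall. Loose, stands upright on the bench at the start; origin at the centre of its underside, z up along it.
- blue_vial: Small clear glass vial with a blue screw cap, 22 mm diameter, 60 mm tall. Loose, stands upright on the bench at the start; origin at the centre of its underside, z up along it.
- pill_pot: White plastic pot with a white screw lid, 44 mm diameter, 60 mm tall. Loose, stands upright on the bench at the start; origin at the centre of its underside, z up along it.
- clamp_lever (a joint): Clamp lever angle, rad: 0 at rest, grows clockwise from above. Clicks 1, 2, 3 are notches at 0.314, 0.628, 0.942; resistance falls while passing the tooth between two notches (its top at 0.785 before the third, 1.10 before a fourth) and rises sharply by 4 N or more on reaching a notch. Up to 15 N at the knob. A return spring drives it to 0 when let go; notches do not keep it. Stop at 1.38.
- lever_knob: Upright red round knob, free to spin, on the lever's end, 20 mm diameter, 40 mm tall, to be pinched from above; origin at the centre of its underside, 70 mm above the bench, with the flat steel lever arm right under it. Moves on a level circle of 85 mm radius about lever_pivot; at rest it is to the right (-y) of the pivot and swings towards the robot.
- lever_pivot (a point): Point on the vertical axis of the clamp lever, at 70 mm above the bench; fixed to the platform.
- petri_dish: Bystander: flat round petri dish, 90 mm diameter, 16 mm high, right of the platform. Origin at the centre of its underside.
- tweezers: Bystander: steel tweezers lying on the bench, 123 x 13 x 6 mm. Origin at the centre of their underside.
- marker_pen: Bystander: white marker pen with a black cap lying on the bench, 17 x 135 x 16 mm. Origin at the centre of its underside.
- oil_bottle: Bystander: small brown bottle with a black cap, 26 mm diameter, 62 mm tall, standing behind the samples. Origin at the centre of its underside.

How it is judged:
By the outcome, as a careful person would: the job done as asked, in the order asked, and still so for the second after the job is handed in, while the arm keeps its last pose, push and grip.
It also fails if it takes over 72 s, if anything falls off the work surface, if the arm or the gripper's body presses on something with over 40 N, if the wrist force passes 120 N, or if a joint passes its speed limit or range.

## Robot

A 6-joint arm with a two-finger parallel gripper is mounted at the origin on a cart in front of the work surface, level with it; the furniture and walls round the work are solid. World frame = base frame: x ahead of the robot, y to its left, z up, the work surface at z = 0. Lengths are in mm, angles in rad, forces in N, time in s.
With the tool pointing down it reaches from about 350 to 975 mm from the base axis. Payload 7.1 kg.
Tool frame: the origin (TCP) lies midway between the tips of the shut fingers; the grasp point (between the pads) lies 19 mm behind it (ctrl.grip_depth is the distance from the TCP to the grasp point, in mm); z points along the fingers, y is the line along which they close (so a half turn about z gives the same grasp; the last joint's range is limited). The gripper opens to 88 mm and grips with 3 to 60 N. Pads are 20 mm wide; open, the fingers measure 115 mm over their backs; the gripper's body (75 mm by 178 mm) begins 61 mm behind the grasp point.
Start: joints at [-1.203, 0.423, 1.63, -0, 1.089, -0.019], TCP at [235.783, -578.802, 222.675] pointing down, gripper open.
Joint ranges: [-3, 3], [-0.9, 2.11], [0.09, 2.58], [-1.31, 4.45], [0.11, 2.69], [-2.54, 2.54]. Speed limits (rad/s): [2.39, 2.39, 3.01, 3.14, 3.14, 3.14].

## Interface

Orientations are given as a rotation vector (axis times angle).
In Python, from workcell import ctrl, cams gives the robot as it stands.
- The arm moves only by the tool move_arm, never from a script. Its argument "steps" is a list of rows, each a list of 3 entries, a list of its own where there are three numbers: the shift along the tool's x, y, z in units of 25 mm (1.0 is 25 mm), then the turn about the tool's z in units of 5 degrees (1.0 is 5 degrees), then the closure, from 0 (fully open) to 1 (shut). A call has 1 to 20 rows; each row shifts and turns the commanded pose from where the row before left it, along the tool's axes as they then stand; what a row does not reach is not made up. A row lasts 1/12 s, in which the tool goes at most 41.7 mm and 7.16 degrees, less where a joint would pass 70% of its speed; a pose out of reach is approached as far as the arm can. A call is refused whole if a number of a shift passes 1 or a number of a turn 1, either way. A call with a gripper value outside its range is refused whole. The fingers move at their own pace and stop on an object; the grip force is fixed at half the most. Time passes only in rows, so rows that do not move let the fingers close. It gives the time, the measured TCP pose, the force, the opening and the grip force at its end, in the units of the state.
- ctrl.get_obs(): the state, without advancing time (a new reading comes with each control period).
- cams.get_image(name): name is "scene" or "top"; returns a dict with "image" (480x640x3 uint8, red, green, blue), "camera_matrix" (3x3 intrinsics, pixels), "xyz" and "rotation" of the camera in the world. Camera axes: x right, y down, z forward; pixel columns grow to the right and rows downward; lengths in mm; the calibration is good to about 2 mm. A picture is of the moment at which its call begins. There is no depth.
- ctrl.close_job(): hands the job in; it is judged then, once.
Trained networks look in the newest picture that a camera, given by its name, has taken for a name from the list of things; names that differ only in an ending like _2 or _b are one class to them, and where a whole thing is asked for, a point or a joint stands for the part that bears it (a point fixed in the world has none). Each returns a list of dicts, best first, with "p" (0 to 1); they miss things now and then, are a little off and sometimes report something else, mostly with a low value. They report only what shows in the picture. A call takes as long as a camera call.
- cams.boxes_of(camera, thing): "rect" ([centre column, centre row, width, height] in pixels, round what is visible of it).
- cams.cut_out(camera, thing): "pixels" (480x640 bool, what is visible of it) and "rect" ([centre column, centre row, width, height] in pixels, round what is visible of it).
The state is a dict: "t": time; "qpos": joint angles; "qvel": joint speeds; "joint_torque": joint torques, N m; "ee_pos": TCP position; "orientation": TCP orientation; "ft_force": force on the tool from outside, world axes, zero at the start; "moment": the same for the moment, N m; "width": finger opening in mm; "grasp_force": force on a finger pad.
Only numpy, scipy, OpenCV 4.12 (cv2) and the standard library are available. Lean on these libraries where they do the work, as an engineer would, in place of code of your own. Each camera call takes 0.05 s, during which the arm holds its last target. There are 200 camera calls.

## Working session

There is one attempt and no reset: what is moved stays moved. The work goes in short steps, Python scripts to look and compute and a tool call to move; the robot and the scene stay as the last step left them, time stands still between calls to the robot, and variables do not carry over. Pictures are saved under pics/ and viewed, at most 10 in all, crops included, and the job is handed in when it is done.

Besides the shell and the picture viewer there is one more tool, called after "Request:" by a JSON object that holds its "op" and its "data", one argument or row to a line. move_arm: Moves the arm, as the interface text tells. Its arguments: {"type":"object","properties":{"steps":{"type":"array"}},"required":["steps"]}

```bash
mkdir -p pics; ls; cat > h.py <<'E'
import numpy as np, cv2
from workcell import ctrl, cams
from scipy.spatial.transform import Rotation as R
def ray(im,u,v,z):
    K=np.array(im["camera_matrix"]);Rm=np.array(im["rotation"]);
    if Rm.shape!=(3,3): Rm=R.from_rotvec(Rm.ravel()).as_matrix()
    d=Rm@np.linalg.inv(K)@np.array([u,v,1.]);c=np.array(im["xyz"])
    return c+d*(z-c[2])/d[2]
def proj(im,p):
    K=np.array(im["camera_matrix"]);Rm=np.array(im["rotation"])
    if Rm.shape!=(3,3): Rm=R.from_rotvec(Rm.ravel()).as_matrix()
    q=K@(Rm.T@(np.array(p)-np.array(im["xyz"])));return q[:2]/q[2]
E
python3 - <<'E'
from h import *
for n in ("scene","top"):
    im=cams.get_image(n); cv2.imwrite(f"pics/{n}0.png",im["image"][:,:,::-1])
    print(n,np.round(im["xyz"],1),np.round(im["rotation"],3).tolist(),np.round(im["camera_matrix"],1).tolist())
    for t in "blue_bin white_bin red_vial blue_vial pill_pot lever_knob clamp_lever petri_dish tweezers marker_pen oil_bottle platform".split():
        for r in cams.boxes_of(n,t)[:2]: print(t,round(r["p"],2),np.round(r["rect"],1))
o=ctrl.get_obs();print(o);print(R.from_rotvec(o["orientation"]).as_matrix().round(3))
E
```

```text
pics
scene [152.1 647.6 845.7] [-0.718, 2.641, -1.117] [[461.7, 0.0, 318.5], [0.0, 461.7, 249.7], [0.0, 0.0, 1.0]]
blue_bin 0.56 [301.1 261.4  58.3  44.7]
blue_bin 0.5 [370.9 182.7   6.7  13.2]
white_bin 0.72 [325.6 239.6 133.  128.1]
white_bin 0.57 [326.2 234.8  53.7  45.7]
red_vial 0.7 [226.3 347.1  13.2  19.1]
blue_vial 0.21 [201.  298.3  13.8  22.6]
pill_pot 0.8 [286.9 379.8  18.7  38.6]
pill_pot 0.54 [201.7 297.6  11.4  20.5]
lever_knob 0.45 [371.2 183.6   7.8  14.2]
clamp_lever 0.56 [354.6 195.7  37.8  42.6]
petri_dish 0.59 [378.8 186.6  28.   22.9]
tweezers 0.66 [369.9 183.   10.2  12.2]
tweezers 0.51 [404.1 207.5  14.7   9.6]
marker_pen 0.66 [300.6 435.1  49.6  63.1]
marker_pen 0.21 [354.2 195.4  38.9  45.1]
oil_bottle 0.7 [202.5 297.8  14.8  25.3]
oil_bottle 0.42 [379.1 184.2  33.   23.8]
platform 0.83 [320.  237.4 135.7 127.5]
top [ 438.5  -46.1 1156.3] [-2.15, 2.191, -0.087] [[454.0, 0.0, 325.7], [0.0, 454.0, 242.5], [0.0, 0.0, 1.0]]
blue_bin 0.89 [315.1 231.8  44.1  46.9]
white_bin 0.95 [363.5 232.9  43.3  44.2]
red_vial 0.4 [206.5 229.8  13.    8.4]
red_vial 0.28 [363.2 
[... 439 characters left out ...]
3105172e-01,  1.62992337e+00,  1.34570529e-05,
        1.08856058e+00, -1.90219010e-02]), 'qvel': array([-0.00104599,  0.00068112, -0.00029675, -0.00022854, -0.0005225 ,
        0.00046251]), 'joint_torque': array([ 1.99452559e-03, -5.44576764e+01, -2.74042851e+01,  6.44120551e-02,
        1.66724017e-02,  1.08739547e-05]), 'ee_pos': array([ 235.78060149, -578.79996855,  222.66262872]), 'orientation': array([3.08301957e+00, 6.03809441e-01, 1.94067491e-05]), 'ft_force': array([-0.80572333,  0.47971273,  0.40705233]), 'moment': array([ 0.07623323, -0.01397258,  0.00140108]), 'grasp_force': 0.0, 'width': 87.42852003249472}
[[ 0.926  0.377  0.   ]
 [ 0.377 -0.926  0.   ]
 [ 0.     0.    -1.   ]]
```

```bash
python3 - <<'E'
import cv2
a=cv2.imread("pics/top0.png")[130:370,140:520]; b=cv2.imread("pics/scene0.png")[150:480,160:440]
cv2.imwrite("pics/t1.png",cv2.resize(a,None,fx=2.1,fy=2.1,interpolation=cv2.INTER_CUBIC))
cv2.imwrite("pics/s1.png",cv2.resize(b,None,fx=1.8,fy=1.8,interpolation=cv2.INTER_CUBIC))
E
```

```text
(no output)
```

View pics/t1.png

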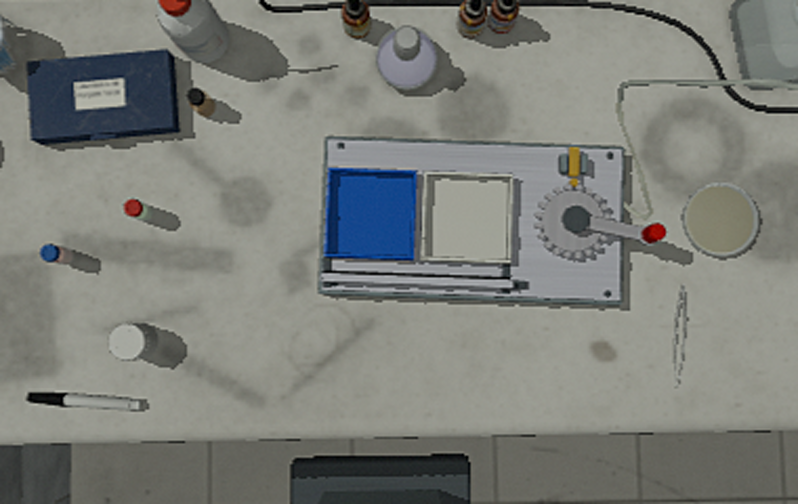

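View pics/s1.png

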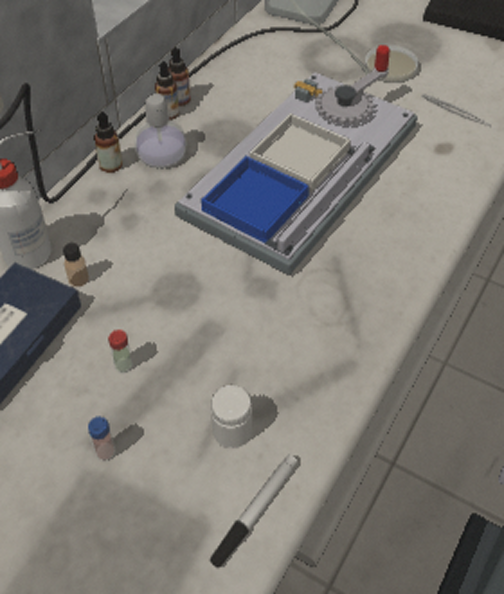

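The top view (crop pixels) shows the red vial cap at (133,207), blue vial cap at (48,253), pot lid at (127,341), blue bin on the left at (372,214) and white bin at (468,216). The knob is at (654,232) and the pivot at (577,218). The scene view agrees. The top network missed the blue vial, and the scene box it gave as blue_vial is really the oil bottle, so I'll segment by colour.

```bash
cat > m.py <<'E'
from h import *
def mask(im,hs,smin,vmin,win):
    hsv=cv2.cvtColor(im["image"],cv2.COLOR_RGB2HSV);h,s,v=hsv[...,0],hsv[...,1],hsv[...,2]
    m=np.zeros(h.shape,np.uint8)
    for a,b in hs: m|=((h>=a)&(h<=b)&(s>=smin)&(v>=vmin)).astype(np.uint8)
    k=np.zeros_like(m);x0,y0,x1,y1=win;k[y0:y1,x0:x1]=m[y0:y1,x0:x1];return k
def stat(m):
    v,u=np.nonzero(m);return len(u),u.mean()+0.,v.mean()+0.,u.min(),u.max(),v.min(),v.max()
RED=[(0,8),(172,180)];BLU=[(100,125)]
E
python3 - <<'E'
from m import *
T=cams.get_image("top");S=cams.get_image("scene")
def tri(a,b):
    A=[];B=[]
    for im,(u,v) in ((T,a),(S,b)):
        c=np.array(im["xyz"]);d=ray(im,u,v,0)-c;d/=np.linalg.norm(d);P=np.eye(3)-np.outer(d,d);A.append(P);B.append(P@c)
    return np.linalg.solve(sum(A),sum(B))
for n,h,wt,ws,z in (("red",RED,(193,218,215,240),(215,325,240,365),52),("blue",BLU,(153,240,176,262),(203,372,228,400),52),("knob",RED,(440,230,462,250),(362,170,380,196),92)):
    a=stat(mask(T,h,110,60,wt));b=stat(mask(S,h,110,60,ws));print(n,np.round(a,1),np.round(b,1))
    print(" top",ray(T,a[1],a[2],z).round(1)," scene",ray(S,b[1],b[2],z).round(1),"tri",tri(a[1:3],b[1:3]).round(1))
# pot
r=cams.cut_out("top","pill_pot")[0];a=stat(r["pixels"]);print("pot",np.round(a,1),ray(T,a[1],a[2],50).round(1),ray(T,200.5,292.4,60).round(1))
r=cams.cut_out("scene","pill_pot")[0];b=stat(r["pixels"]);print("potS",r["p"],np.round(b,1),ray(S,b[1],b[2],30).round(1))
# blue bin
def rect(im,m,z):
    c=max(cv2.findContours(m,0,2)[0],key=cv2.contourArea);q=cv2.boxPoints(cv2.minAreaRect(c));p=np.array([ray(im,*x,z)[:2] for x in q]);print(p.round(1).tolist(),"ctr",p.mean(0).round(1),"sides",np.linalg.norm(p-np.roll(p,1,0),axis=1).round(1),"ang",np.round(np.degrees(np.arctan2(*(p-np.roll(p,1,0)).T[::-1])),1))
rect(T,mask(T,BLU,130,40,(285,200,345,262)),58)
r=cams.cut_out("top","white_bin")[0];rect(T,r["pixels"].astype(np.uint8),58)
r=cams.cut_out("top","platform")[0];print(r["p"]);rect(T,r["pixels"].astype(np.uint8),36)
f=lambda u,v,z:ray(T,140+u/2.1,130+v/2.1,z).round(1)
print("plate corners",[f(*c,36).tolist() for c in ((327,138),(624,150),(627,303),(320,292))])
print("pivot",f(577,218,70),f(577,218,85),"oil",f(197,98,62))
E
```

```text
red [ 57.  202.9 228.5 199.  207.  225.  232. ] [ 86.  225.2 338.3 220.  230.  333.  343. ]
 top [578.7 265.   52. ]  scene [579.2 261.6  52. ] tri [577.7 263.7  55.8]
blue [ 49.  163.  250.1 159.  166.  247.  254. ] [ 75.  213.7 386.9 209.  219.  382.  392. ]
 top [527.5 362.6  52. ]  scene [529.7 359.   52. ] tri [527.2 360.8  57. ]
knob [ 78.  450.9 240.5 446.  456.  236.  245. ] [ 96.  371.8 181.9 368.  375.  175.  189. ]
 top [ 533.7 -330.4   92. ]  scene [ 532.5 -332.    92. ] tri [ 532.8 -330.5   92.9]
pot [353.  202.1 292.1 191.  214.  283.  301. ] [423.5 266.6  50. ] [422.9 267.6  60. ]
potS 0.96 [698.  288.2 380.9 277.  299.  364.  398. ] [423.5 267.4  30. ]
[[516.3, 41.7], [620.8, 36.4], [614.7, -67.7], [510.3, -61.6]] ctr [565.5 -12.8] sides [103.5 104.7 104.4 104.5] ang [ 86.7  -2.9 -93.4 176.6]
[[507.2, -69.1], [614.7, -74.7], [609.3, -182.1], [501.9, -175.6]] ctr [ 558.3 -125.4] sides [106.6 107.7 107.6 107.6] ang [ 87.2  -3.  -92.9 176.6]
0.56
[[473.6, 51.8], [663.6, 42.6], [640.1, -366.2], [451.3, -351.0]] ctr [ 557.2 -155.7] sides [403.4 190.3 409.5 189.4] ang [ 86.8  -2.8 -93.3 175.4]
plate corners [[658.8, 37.0, 36.0], [637.1, -315.3, 36.0], [456.0, -311.5, 36.0], [475.7, 47.5, 36.0]]
pivot [ 553.5 -250.4   70. ] [ 551.9 -247.6   85. ] oil [704.3 186.7  62. ]
```

Request:
{"op": "move_arm", "data": {
  "steps": [
    [[0,0,0],0.88,0],
    [[0,0,0],0.88,0],
    [[0,0,0],0.88,0],
    [[0,0,0],0.88,0],
    [[0,0,0],0.9,0],
    [[0.5,-0.5,0],0,0],
    [[1,-1,0],0,0],
    [[1,-1,0],0,0],
    [[1,-1,0],0,0],
    [[1,-1,0],0,0],
    [[1,-1,0],0,0],
    [[1,-1,0],0,0],
    [[1,-1,0],0,0],
    [[0,-1,0],0,0],
    [[0,-1,0],0,0],
    [[0,-1,0],0,0],
    [[0,-1,0],0,0],
    [[0,-1,0],0,0],
    [[0,-1,0],0,0],
    [[0,-1,0],0,0]
  ]
}}

```text
t: 3.27
ee_pos: [422.8, -214.9, 222.8]
orientation: [3.141, 0.001, 0.001]
ft_force: [0.5, -0.3, -0.2]
width: 87.8
grasp_force: 0.0
```

Request:
{"op": "move_arm", "data": {
  "steps": [
    [[0,-1,0],0,0],
    [[0,-1,0],0,0],
    [[0,-1,0],0,0],
    [[0,-1,0],0,0],
    [[0,-1,0],0,0],
    [[0,-1,0],0,0],
    [[0,-1,0],0,0],
    [[0,-1,0],0,0],
    [[0,-1,0],0,0],
    [[0,-1,0],0,0],
    [[0,-1,0.5],0,0],
    [[0,-1,0.5],0,0],
    [[0,-1,0.5],0,0],
    [[0,-1,0.5],0,0],
    [[0,-1,0.5],0,0],
    [[0,-1,0.5],0,0],
    [[0,-1,0],0,0],
    [[0,-1,0],0,0],
    [[0,-0.8,0],0,0],
    [[0,-0.5,0],0,0]
  ]
}}

```text
t: 4.93
ee_pos: [422.5, 268.4, 147.7]
orientation: [-3.141, -0.004, -0.001]
ft_force: [0.1, -0.0, -0.4]
width: 88.1
grasp_force: 0.0
```

Request:
{"op": "move_arm", "data": {
  "steps": [
    [[0,0,1],0,0],
    [[0,0,1],0,0],
    [[0,0,1],0,0],
    [[0,0,1],0,0],
    [[0,0,0.6],0,0],
    [[0,0,0.34],0,0],
    [[0,0,0],0,0.3],
    [[0,0,0],0,1],
    [[0,0,0],0,1],
    [[0,0,0],0,1],
    [[0,0,0],0,1],
    [[0,0,0],0,1],
    [[0,0,0],0,1]
  ]
}}

```text
t: 6.02
ee_pos: [422.7, 266.6, 24.7]
orientation: [-3.141, -0.002, -0.001]
ft_force: [0.3, 0.8, 0.5]
width: 44.6
grasp_force: 0.2
```

Request:
{"op": "move_arm", "data": {
  "steps": [
    [[0,0,0],0,1],
    [[0,0,0],0,1],
    [[0,0,0],0,1],
    [[0,0,-0.5],0,1],
    [[0,0,-1],0,1],
    [[0,0,-1],0,1],
    [[0,0,-1],0,1],
    [[0,0,-1],0,1],
    [[0.3,0.5,-0.5],0,1],
    [[0.47,1,0],0,1],
    [[0.5,1,0],0,1],
    [[0.5,1,0],0,1],
    [[0.5,1,0],0,1],
    [[0.5,1,0],0,1],
    [[0.5,1,0],0,1],
    [[0.5,1,0],0,1],
    [[0.5,1,0],0,1],
    [[0.5,1,0],0,1],
    [[0.5,1,0],0,1],
    [[0.2,1,0],0,1]
  ]
}}

```text
t: 7.68
ee_pos: [560.7, -22.4, 149.2]
orientation: [3.142, 0.002, 0.002]
ft_force: [0.8, 0.4, -0.1]
width: 43.5
grasp_force: 30.0
```

Request:
{"op": "move_arm", "data": {
  "steps": [
    [[0,1,0],0,1],
    [[0,1,0],0,1],
    [[0,1,0],0,1],
    [[0,0.7,0],0,1],
    [[0,0.4,0],0,1],
    [[0,0,0],0,1],
    [[0,0,0],0,1]
  ]
}}

```text
t: 8.27
ee_pos: [559.3, -123.3, 149.0]
orientation: [-3.141, -0.0, 0.001]
ft_force: [-0.2, 0.2, -1.0]
width: 43.1
grasp_force: 30.0
```

Request:
{"op": "move_arm", "data": {
  "steps": [
    [[0,0,0.8],0,1],
    [[0,0,1],0,1],
    [[0,0,0.8],0,1],
    [[0,0,0.5],0,1],
    [[0,0,0.22],0,1],
    [[0,0,0],0,1],
    [[0,0,0],0,1],
    [[0,0,0],0,0.3],
    [[0,0,0],0,0.2],
    [[0,0,0],0,0.2],
    [[0,0,0],0,0.2]
  ]
}}

```text
t: 9.18
ee_pos: [559.8, -123.5, 66.7]
orientation: [3.141, 0.002, 0.001]
ft_force: [-1.0, 0.3, -0.5]
width: 66.5
grasp_force: 0.0
```

Request:
{"op": "move_arm", "data": {
  "steps": [
    [[0,0,-0.6],0,0.2],
    [[0,0,-1],0,0],
    [[0,0,-1],0,0],
    [[0,-0.5,-1],0,0],
    [[0.25,-1,0],0,0],
    [[0.25,-1,0],0,0],
    [[0.25,-1,0],0,0],
    [[0,-1,0],0,0],
    [[0,-1,0],0,0],
    [[0,-1,0],0,0],
    [[0,-1,0],0,0],
    [[0,-1,0],0,0],
    [[0,-1,0],0,0],
    [[0,-1,0],0,0],
    [[0,-1,0],0,0],
    [[0,-1,0],0,0],
    [[0,-1,0],0,0],
    [[0,-1,0],0,0],
    [[0,-0.7,0],0,0],
    [[0,-0.28,0],0,0]
  ]
}}

```text
t: 10.85
ee_pos: [577.8, 265.9, 156.4]
orientation: [-3.141, -0.004, -0.001]
ft_force: [-0.6, -0.5, 0.4]
width: 87.7
grasp_force: 0.0
```

```bash
python3 - <<'E'
from m import *
T=cams.get_image("top");S=cams.get_image("scene");print(ctrl.get_obs()["ee_pos"])
c=np.hstack([cv2.resize(T["image"][190:290,285:405],(480,400)),cv2.resize(S["image"][190:310,260:380],(400,400))])[:,:800]
cv2.imwrite("pics/a1.png",c[:,:,::-1])
E
```

```text
[577.72486747 264.38396468 156.20101583]
```

View pics/a1.png

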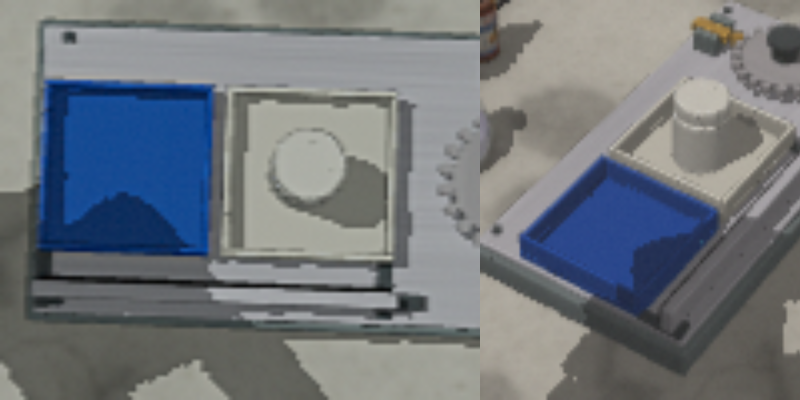

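The pot stands upright in the middle of the white bin, at about (310,165) in the left half of the picture. Next is the red vial.

Request:
{"op": "move_arm", "data": {
  "steps": [
    [[0,0,1],0,0],
    [[0,0,1],0,0],
    [[0,0,1],0,0],
    [[0,0,1],0,0],
    [[0,0,0.8],0,0],
    [[0,0,0.48],0,0],
    [[0,0,0],0,0.3],
    [[0,0,0],0,0.8],
    [[0,0,0],0,1],
    [[0,0,0],0,1],
    [[0,0,0],0,1],
    [[0,0,0],0,1],
    [[0,0,0],0,1],
    [[0,0,0],0,1],
    [[0,0,0],0,1],
    [[0,0,0],0,1],
    [[0,0,0],0,1]
  ]
}}

```text
t: 12.37
ee_pos: [577.8, 263.6, 24.2]
orientation: [3.142, 0.002, -0.0]
ft_force: [-0.1, -0.4, 0.4]
width: 21.3
grasp_force: 30.0
```

Request:
{"op": "move_arm", "data": {
  "steps": [
    [[0,0,-0.5],0,1],
    [[0,0,-1],0,1],
    [[0,0,-1],0,1],
    [[0,0,-1],0,1],
    [[0,0,-1],0,1],
    [[0,0.5,-0.5],0,1],
    [[0.2,1,0],0,1],
    [[0.23,1,0],0,1],
    [[0,1,0],0,1],
    [[0,1,0],0,1],
    [[0,1,0],0,1],
    [[0,1,0],0,1],
    [[0,1,0],0,1],
    [[0,1,0],0,1],
    [[0,1,0],0,1],
    [[0,0.8,0],0,1],
    [[0,0.5,0],0,1],
    [[0,0.2,0],0,1],
    [[0,0,0],0,1],
    [[0,0,0],0,1]
  ]
}}

```text
t: 14.03
ee_pos: [588.8, -11.1, 149.2]
orientation: [-3.141, -0.001, 0.0]
ft_force: [0.6, -0.3, -0.5]
width: 21.5
grasp_force: 30.0
```

Request:
{"op": "move_arm", "data": {
  "steps": [
    [[0,0,0.8],0,1],
    [[0,0,1],0,1],
    [[0,0,0.8],0,1],
    [[0,0,0.5],0,1],
    [[0,0,0.25],0,1],
    [[0,0,0],0,1],
    [[0,0,0],0,1],
    [[0,0,0],0,1],
    [[0,0,0],0,0.65],
    [[0,0,0],0,0.5],
    [[0,0,0],0,0.4],
    [[0,0,0],0,0.4],
    [[0,0,-0.5],0,0.4],
    [[0,0,-1],0,0.4],
    [[0,0,-1],0,0.4],
    [[0,0,-1],0,0.2],
    [[-0.2,-0.5,-0.5],0,0],
    [[-0.5,-1,0],0,0],
    [[-0.5,-1,0],0,0],
    [[-0.5,-1,0],0,0]
  ]
}}

```text
t: 15.7
ee_pos: [545.3, 77.3, 166.1]
orientation: [-3.141, -0.0, -0.001]
ft_force: [0.2, 0.9, -0.0]
width: 82.8
grasp_force: 0.0
```

Request:
{"op": "move_arm", "data": {
  "steps": [
    [[-0.5,-1,0],0,0],
    [[-0.23,-1,0],0,0],
    [[0,-1,0],0,0],
    [[0,-1,0],0,0],
    [[0,-1,0],0,0],
    [[0,-1,0],0,0],
    [[0,-1,0],0,0],
    [[0,-1,0],0,0],
    [[0,-1,0],0,0],
    [[0,-1,0.2],0,0],
    [[0,-0.8,0.2],0,0],
    [[0,-0.4,0.2],0,0],
    [[0,-0.18,0],0,0],
    [[0,0,0],0,0],
    [[0,0,0],0,0]
  ]
}}

```text
t: 16.95
ee_pos: [527.4, 359.9, 150.4]
orientation: [3.141, 0.002, -0.001]
ft_force: [-1.1, 0.2, 0.7]
width: 87.8
grasp_force: 0.0
```

```bash
python3 - <<'E'
from m import *
T=cams.get_image("top");S=cams.get_image("scene");print(ctrl.get_obs()["ee_pos"])
c=np.hstack([cv2.resize(T["image"][190:290,285:405],(480,400)),cv2.resize(S["image"][190:310,260:380],(400,400))])[:,:800]
cv2.imwrite("pics/a2.png",c[:,:,::-1])
b=stat(mask(S,BLU,110,60,(203,372,228,400)));print(b,ray(S,b[1],b[2],54))
E
```

```text
[527.85875892 359.53474836 150.72052651]
(83, np.float64(213.80722891566265), np.float64(386.8072289156627), np.int64(209), np.int64(219), np.int64(382), np.int64(392)) [528.74738526 359.50228953  54.        ]
```

View pics/a2.png

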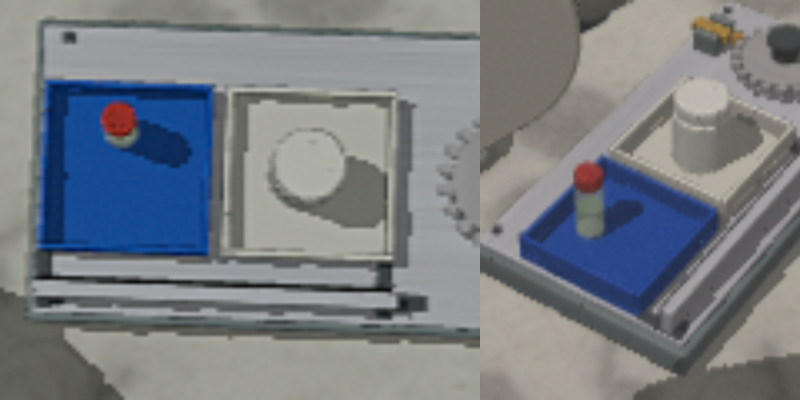

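The red vial stands upright in the far half of the blue bin, at about (120,120). The blue vial is next.

Request:
{"op": "move_arm", "data": {
  "steps": [
    [[0,0,1],0,0],
    [[0,0,1],0,0],
    [[0,0,1],0,0],
    [[0,0,1],0,0],
    [[0,0,0.7],0,0],
    [[0,0,0.36],0,0],
    [[0,0,0],0,0.3],
    [[0,0,0],0,0.8],
    [[0,0,0],0,1],
    [[0,0,0],0,1],
    [[0,0,0],0,1],
    [[0,0,0],0,1],
    [[0,0,0],0,1],
    [[0,0,0],0,1],
    [[0,0,0],0,1],
    [[0,0,0],0,1],
    [[0,0,0],0,1]
  ]
}}

```text
t: 18.47
ee_pos: [527.7, 360.5, 23.9]
orientation: [3.142, 0.002, -0.0]
ft_force: [0.1, -0.1, 0.3]
width: 21.3
grasp_force: 30.0
```

Request:
{"op": "move_arm", "data": {
  "steps": [
    [[0,0,-0.5],0,1],
    [[0,0,-1],0,1],
    [[0,0,-1],0,1],
    [[0,0,-1],0,1],
    [[0,0,-1],0,1],
    [[0,0.5,-0.5],0,1],
    [[0.3,1,0],0,1],
    [[0.29,1,0],0,1],
    [[0,1,0],0,1],
    [[0,1,0],0,1],
    [[0,1,0],0,1],
    [[0,1,0],0,1],
    [[0,1,0],0,1],
    [[0,1,0],0,1],
    [[0,1,0],0,1],
    [[0,1,0],0,1],
    [[0,1,0],0,1],
    [[0,1,0],0,1],
    [[0,1,0],0,1],
    [[0,0.8,0],0,1]
  ]
}}

```text
t: 20.13
ee_pos: [542.8, 1.4, 149.8]
orientation: [3.141, 0.001, 0.001]
ft_force: [0.6, -0.0, -0.4]
width: 21.6
grasp_force: 30.0
```

Request:
{"op": "move_arm", "data": {
  "steps": [
    [[0,0.5,0],0,1],
    [[0,0.18,0],0,1],
    [[0,0,0],0,1],
    [[0,0,0],0,1]
  ]
}}

```text
t: 20.47
ee_pos: [543.0, -13.5, 149.2]
orientation: [-3.141, -0.001, -0.0]
ft_force: [-0.8, -0.3, -0.7]
width: 21.3
grasp_force: 30.0
```

Request:
{"op": "move_arm", "data": {
  "steps": [
    [[0,0,0.8],0,1],
    [[0,0,1],0,1],
    [[0,0,0.8],0,1],
    [[0,0,0.5],0,1],
    [[0,0,0.27],0,1],
    [[0,0,0],0,1],
    [[0,0,0],0,1],
    [[0,0,0],0,1],
    [[0,0,0],0,0.65],
    [[0,0,0],0,0.5],
    [[0,0,0],0,0.4],
    [[0,0,0],0,0.4],
    [[0,0,-0.5],0,0.4],
    [[0,0,-1],0,0.4],
    [[0,0,-1],0,0.4],
    [[0,0,-1],0,0.2],
    [[0,0.5,-0.7],0,0],
    [[0,1,0],0,0],
    [[0,1,0],0,0],
    [[0,1,0],0,0]
  ]
}}

```text
t: 22.13
ee_pos: [543.3, -102.3, 171.4]
orientation: [3.141, 0.003, 0.003]
ft_force: [0.1, 0.2, -0.1]
width: 82.5
grasp_force: 0.0
```

Request:
{"op": "move_arm", "data": {
  "steps": [
    [[0,1,0],0,0],
    [[0,1,0],0,0],
    [[0,1,0],0,0],
    [[0,1,0],0,0],
    [[0,1,0],0,0],
    [[0,1,0],0,0],
    [[0,0.5,0],0,0],
    [[0,0,0],-1,0],
    [[0,0,0],-1,0],
    [[0,0,0],-1,0],
    [[0,0,0],-1,0],
    [[0,0,0],-1,0],
    [[0,0,0],-1,0],
    [[0,0,0],-1,0],
    [[0,0,0],-1,0],
    [[0,0,0],-1,0],
    [[0,0,0],-1,0],
    [[0,0,0],0,0],
    [[0,0,0],0,0]
  ]
}}

```text
t: 23.72
ee_pos: [543.2, -263.6, 170.1]
orientation: [2.848, 1.326, 0.0]
ft_force: [-0.2, 0.4, 0.5]
width: 87.7
grasp_force: 0.0
```

```bash
python3 - <<'E'
from m import *
T=cams.get_image("top");S=cams.get_image("scene");o=ctrl.get_obs();print(o["ee_pos"]);print(R.from_rotvec(o["orientation"]).as_matrix().round(3))
c=np.hstack([cv2.resize(T["image"][190:290,285:405],(480,400)),cv2.resize(S["image"][190:310,260:380],(400,400))])[:,:800]
cv2.imwrite("pics/a3.png",c[:,:,::-1])
for im,w in ((T,(430,225,470,260)),(S,(362,170,380,196))):
    m=mask(im,RED,110,60,w)
    if m.any(): a=stat(m);print(np.round(a,1),ray(im,a[1],a[2],92).round(1))
E
```

```text
[ 543.23550202 -263.74284248  169.9973353 ]
[[ 0.644  0.765  0.   ]
 [ 0.765 -0.644 -0.   ]
 [ 0.     0.    -1.   ]]
[ 79.  371.8 182.9 365.  375.  170.  189. ] [ 530.7 -327.9   92. ]
```

View pics/a3.png

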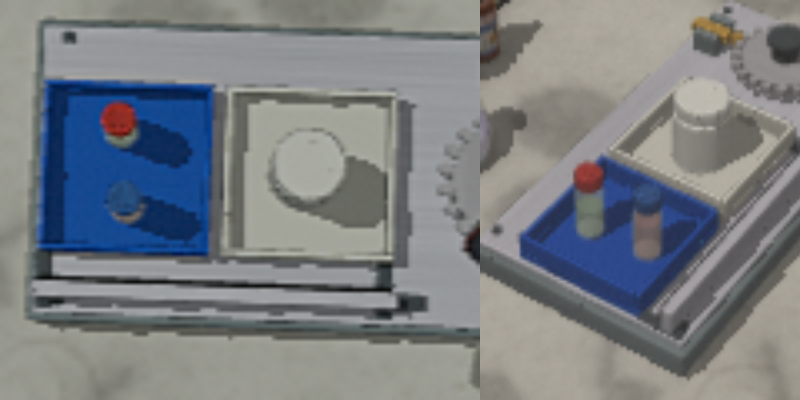

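All three samples stand upright in the right bins: red vial (120,120), blue vial (125,200), pot (310,165). Now I'll work out the lever geometry.

```bash
python3 - <<'E'
from m import *
T=cv2.imread("pics/top0.png")[:,:,::-1];S=cv2.imread("pics/scene0.png")[:,:,::-1]
iT=cams.get_image("top");iS=cams.get_image("scene")
def tri(a,b):
    A=[];B=[]
    for im,(u,v) in ((iT,a),(iS,b)):
        c=np.array(im["xyz"]);d=ray(im,u,v,0)-c;d/=np.linalg.norm(d);P=np.eye(3)-np.outer(d,d);A.append(P);B.append(P@c)
    return np.linalg.solve(sum(A),sum(B))
# dark hub
out=[]
for I,w in ((T,(405,224,424,244)),(S,(342,192,362,212))):
    g=cv2.cvtColor(np.ascontiguousarray(I),cv2.COLOR_RGB2GRAY);m=np.zeros_like(g);x0,y0,x1,y1=w;m[y0:y1,x0:x1]=(g[y0:y1,x0:x1]<75)
    n,l,s,c=cv2.connectedComponentsWithStats(m);k=1+np.argmax(s[1:,4]);print(s[k],c[k]);out.append(c[k])
p=tri(*out);print("hub",p.round(1))
yx=np.array([6.2,111.8]);yx/=np.linalg.norm(yx);print("pivot pred",(np.array([560.5,-102.7])-145*yx).round(1))
for P in (p[:2],np.array([552.5,-247.5])):
    K=np.array([533.,-330.8]);d=K-P;print(P.round(1),np.linalg.norm(d).round(1),np.degrees(np.arctan2(d[1],d[0])).round(1))
x=np.ones((2,220,330,3),np.uint8)
a=cv2.resize(T[210:265,390:475],None,fx=4.5,fy=4.5);b=cv2.resize(S[165:220,335:420],None,fx=4.5,fy=4.5)
cv2.imwrite("pics/lev.png",np.hstack([a,b])[:,:,::-1])
E
```

```text
[408 228  14  13 137] [414.18978102 234.04379562]
[346 198  13  11  94] [351.61702128 203.04255319]
hub [ 552.4 -250.2   65.6]
pivot pred [ 552.5 -247.5]
[ 552.4 -250.2] 82.9 -103.6
[ 552.5 -247.5] 85.6 -103.2
```

View pics/lev.png

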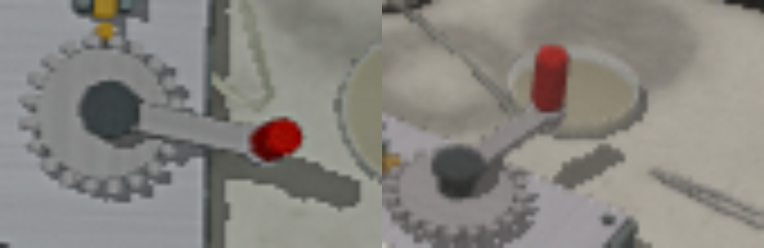

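The lever arm runs from the hub at (110,110) to the knob at (277,138) in the left half. Pivot ≈ (552.5,-248), knob ≈ (533,-331), rest bearing -103.3°, radius 85 as specified.

Request:
{"op": "move_arm", "data": {
  "steps": [
    [[-0.5,0.3,0],0,0],
    [[-0.9,0.55,0],0,0],
    [[-0.62,0.4,0],0,0],
    [[-0.3,0.17,0],0,0],
    [[0,0,0.5],0,0],
    [[0,0,1],0,0],
    [[0,0,1],0,0],
    [[0,0,0.7],0,0],
    [[0,0,0.4],0,0],
    [[0,0,0.16],0,0],
    [[0,0,0],0,0.4],
    [[0,0,0],0,0.6],
    [[0,0,0],0,0.65],
    [[0,0,0],0,0.7],
    [[0,0,0],0,0.75],
    [[0,0,0],0,0.8],
    [[0,0,0],0,1],
    [[0,0,0],0,1],
    [[0,0,0],0,1],
    [[0,0,0],0,1]
  ]
}}

```text
t: 25.58
ee_pos: [533.2, -331.2, 75.7]
orientation: [-2.847, -1.329, -0.0]
ft_force: [-0.9, 1.0, 0.3]
width: 24.6
grasp_force: 0.0
```

```bash
python3 - <<'E'
from h import *
o=ctrl.get_obs();print(o["ee_pos"].round(1),o["ft_force"].round(2),o["width"],o["grasp_force"])
P=np.array([552.5,-248]);d=o["ee_pos"][:2]-P;print(np.hypot(*d),np.degrees(np.arctan2(d[1],d[0])))
M=R.from_rotvec(o["orientation"]).as_matrix()
a0=np.radians(-103.3);prev=o["ee_pos"][:2]
for k in (.16,.314,.47,.628,.785,.87,.942,.96):
    w=P+85*np.array([np.cos(a0-k),np.sin(a0-k)]);e=M.T@np.array([*(w-prev),0]);print(k,w.round(1),(e[:2]/25).round(2));prev=w
E
```

```text
[ 533.2 -331.2   75.7] [-0.88  0.97  0.33] 24.622739962096546 0.0
85.44050361383071 -103.07550893171228
0.16 [ 520.  -326.5] [-0.19 -0.52]
0.314 [ 508.4 -320.6] [-0.12 -0.51]
0.47 [ 497.6 -312.9] [-0.04 -0.53]
0.628 [ 488.1 -303.4] [ 0.05 -0.53]
0.785 [ 480.2 -292.7] [ 0.13 -0.52]
0.87 [ 476.7 -286.4] [ 0.1  -0.27]
0.942 [ 474.1 -280.8] [ 0.1  -0.22]
0.96 [ 473.5 -279.4] [ 0.03 -0.05]
```

Request:
{"op": "move_arm", "data": {
  "steps": [
    [[0,0,0],0,1],
    [[0,0,0],0,1],
    [[0,0,0],0,1],
    [[0,0,0],0,1],
    [[0,0,0],0,1],
    [[0,0,0],0,1]
  ]
}}

```text
t: 26.08
ee_pos: [533.7, -331.6, 75.8]
orientation: [2.845, 1.329, 0.001]
ft_force: [3.1, -3.5, -2.2]
width: 19.1
grasp_force: 30.0
```

Request:
{"op": "move_arm", "data": {
  "steps": [
    [[-0.05,-0.13,0],0,1],
    [[-0.05,-0.13,0],0,1],
    [[-0.05,-0.13,0],0,1],
    [[-0.04,-0.13,0],0,1],
    [[0,0,0],0,1]
  ]
}}

```text
t: 26.5
ee_pos: [520.2, -327.2, 75.8]
orientation: [2.845, 1.329, 0.0]
ft_force: [1.9, -4.8, -1.3]
width: 19.5
grasp_force: 30.0
```

Request:
{"op": "move_arm", "data": {
  "steps": [
    [[-0.03,-0.13,0],0,1],
    [[-0.03,-0.13,0],0,1],
    [[-0.03,-0.13,0],0,1],
    [[-0.03,-0.12,0],0,1],
    [[0,0,0],0,1]
  ]
}}

```text
t: 26.92
ee_pos: [508.9, -321.3, 75.9]
orientation: [2.845, 1.328, 0.002]
ft_force: [4.3, -5.1, -3.9]
width: 19.5
grasp_force: 30.0
```

Request:
{"op": "move_arm", "data": {
  "steps": [
    [[-0.01,-0.13,0],0,1],
    [[-0.01,-0.13,0],0,1],
    [[0,0,0],0,1]
  ]
}}

```text
t: 27.17
ee_pos: [507.2, -319.8, 76.5]
orientation: [2.838, 1.325, 0.009]
ft_force: [14.6, -11.6, -14.8]
width: 19.5
grasp_force: 30.0
```

Request:
{"op": "move_arm", "data": {
  "steps": [
    [[-0.01,-0.13,0],0,1],
    [[-0.01,-0.14,0],0,1],
    [[0,0,0],0,1]
  ]
}}

```text
t: 27.42
ee_pos: [498.0, -313.4, 75.8]
orientation: [2.845, 1.329, 0.001]
ft_force: [3.2, -3.6, -2.0]
width: 19.7
grasp_force: 30.0
```

Request:
{"op": "move_arm", "data": {
  "steps": [
    [[0.01,-0.13,0],0,1],
    [[0.01,-0.13,0],0,1],
    [[0,0,0],0,1]
  ]
}}

```text
t: 27.67
ee_pos: [492.5, -308.4, 75.7]
orientation: [-2.846, -1.329, 0.001]
ft_force: [2.1, -3.6, -1.4]
width: 19.4
grasp_force: 30.0
```

Request:
{"op": "move_arm", "data": {
  "steps": [
    [[0.01,-0.13,0],0,1],
    [[0.02,-0.14,0],0,1],
    [[0,0,0],0,1]
  ]
}}

```text
t: 27.92
ee_pos: [488.7, -304.1, 75.9]
orientation: [2.844, 1.329, 0.001]
ft_force: [2.7, -6.8, -5.2]
width: 19.2
grasp_force: 30.0
```

Request:
{"op": "move_arm", "data": {
  "steps": [
    [[0.03,-0.13,0],0,1],
    [[0.03,-0.13,0],0,1],
    [[0,0,0],0,1]
  ]
}}

```text
t: 28.17
ee_pos: [487.5, -301.9, 76.4]
orientation: [2.837, 1.326, 0.006]
ft_force: [9.6, -17.9, -14.1]
width: 19.3
grasp_force: 30.0
```

Request:
{"op": "move_arm", "data": {
  "steps": [
    [[0.03,-0.13,0],0,1],
    [[0.04,-0.13,0],0,1],
    [[0,0,0],0,1]
  ]
}}

```text
t: 28.42
ee_pos: [481.0, -293.4, 75.8]
orientation: [2.845, 1.328, 0.001]
ft_force: [3.4, -5.6, -3.7]
width: 19.6
grasp_force: 30.0
```

```bash
python3 - <<'E'
from h import *
o=ctrl.get_obs();print(o["ee_pos"].round(1),o["ft_force"].round(2),o["width"],o["grasp_force"])
for P in (np.array([552.5,-248]),):
    for p in ([533.7,-331.6],[520.2,-327.2],[508.9,-321.3],o["ee_pos"][:2]):
        d=p-P;print(np.hypot(*d).round(1),-np.arctan2(d[1],d[0])-np.radians(103.3))
E
```

```text
[ 481.  -293.4   75.8] [ 3.4  -5.61 -3.67] 19.57369290104644 29.99914660842478
85.7 -0.010928204480295634
85.5 0.15510783669203132
85.3 0.3044700969357683
84.7 0.7727680426062087
```

Request:
{"op": "move_arm", "data": {
  "steps": [
    [[0.05,-0.13,0],0,1],
    [[0.05,-0.13,0],0,1],
    [[0,0,0],0,1]
  ]
}}

```text
t: 28.67
ee_pos: [477.1, -286.6, 75.7]
orientation: [2.846, 1.329, 0.0]
ft_force: [2.1, -3.1, -1.6]
width: 19.4
grasp_force: 30.0
```

Request:
{"op": "move_arm", "data": {
  "steps": [
    [[0.05,-0.12,0],0,1],
    [[0.04,-0.1,0],0,1],
    [[0,0,0],0,1],
    [[0,0,0],0,1]
  ]
}}

```text
t: 29.0
ee_pos: [475.0, -281.8, 75.8]
orientation: [2.845, 1.329, 0.001]
ft_force: [3.7, -5.1, -3.8]
width: 19.4
grasp_force: 30.0
```

```bash
python3 - <<'E'
from h import *
o=ctrl.get_obs();p=o["ee_pos"];print(p.round(1),o["ft_force"].round(2),o["width"],o["grasp_force"])
d=p[:2]-np.array([552.5,-248]);print(np.hypot(*d).round(1),-np.arctan2(d[1],d[0])-np.radians(103.3))
E
```

```text
[ 475.  -281.8   75.8] [ 3.7  -5.14 -3.82] 19.35437735274224 29.999445170942636
84.6 0.927348487979976
```

Request:
{"op": "move_arm", "data": {
  "steps": [
    [[0.02,-0.04,0],0,1],
    [[0,0,0],0,1],
    [[0,0,0],0,1]
  ]
}}

```text
t: 29.25
ee_pos: [474.8, -281.3, 75.9]
orientation: [2.844, 1.329, 0.002]
ft_force: [4.0, -7.3, -5.3]
width: 19.3
grasp_force: 30.0
```

Request:
{"op": "move_arm", "data": {
  "steps": [
    [[0.02,-0.04,0],0,1],
    [[0,0,0],0,1],
    [[0,0,0],0,1],
    [[0,0,0],0,1]
  ]
}}

```text
t: 29.58
ee_pos: [474.7, -280.9, 76.0]
orientation: [2.843, 1.328, 0.002]
ft_force: [5.3, -9.2, -6.8]
width: 18.9
grasp_force: 30.0
```

```bash
python3 - <<'E'
from h import *
o=ctrl.get_obs();p=o["ee_pos"];print(p.round(1),o["ft_force"].round(2),o["width"],o["grasp_force"])
d=p[:2]-np.array([552.5,-248]);print(np.hypot(*d).round(1),-np.arctan2(d[1],d[0])-np.radians(103.3))
T=cams.get_image("top");S=cams.get_image("scene")
c=np.hstack([cv2.resize(T["image"][190:290,285:475],(760,400)),])
cv2.imwrite("pics/a4.png",c[:,:,::-1])
cv2.imwrite("pics/a5.png",cv2.resize(S["image"][150:480,160:440],None,fx=1.8,fy=1.8)[:,:,::-1])
E
```

```text
[ 474.7 -280.9   76. ] [ 5.33 -9.2  -6.84] 18.891150159184413 29.998320644117484
84.5 0.9390248180774659
```

View pics/a5.png

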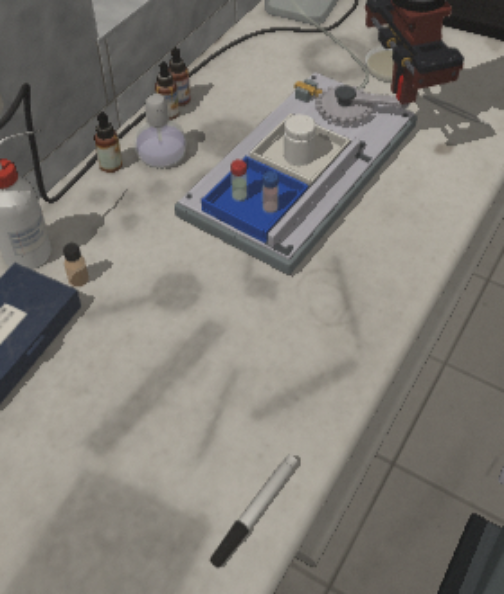

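The gripper holds the knob at (405,90) on the third click: the angle is about 0.94 rad and the force rose from about 4 N to 10.6 N as it stopped moving. The samples stand in their bins, and the pen and oil bottle are where they started. I'm handing in.

```bash
python3 -c "
from workcell import ctrl
print(ctrl.close_job())"
```

```text
the job is handed in; nothing more can be done
None
```

The job is handed in at about 30 s of robot time: both vials stand in the blue bin, the pill pot stands in the white bin, and the gripper is still holding the lever knob on the third click (about 0.94 rad).

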